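Dry-fit a heat-sink cover, then hold it hovering over its screw holes

ROBOT

A 7-joint arm with a two-finger parallel gripper is mounted at the origin on a cart in front of the work surface, level with it; the furniture and walls round the work are solid. World frame = base frame: x ahead of the robot, y to its left, z up, the work surface at z = 0. Lengths are in m, angles in degrees, forces in N, time in s.
With the tool pointing down it reaches from about 0.425 to 0.925 m from the base axis. Payload 6.8 kg.
Tool frame: the origin (TCP) lies on the centre line of the jaws, within the pads' length; the fingertips stand 11 mm ahead of it and the grasp point (between the pads) lies 8 mm behind it; z points along the fingers, y is the line along which they close (so a half turn about z gives the same grasp; the last joint's range is limited). The gripper opens to 85 mm and grips with 20 to 120 N. Pads are 22 mm wide; open, the fingers measure 114 mm over their backs; the gripper's body (76 mm by 85 mm) begins 54 mm behind the grasp point. The pads swing forward as they close: fully open they stand 13 mm farther back than shut.
Start: joints at [-70.136, 27.33, 1.283, 89.118, -0.659, 63.558, -4.761], TCP at [0.297, 0.606, 0.242] pointing down, gripper open.
Joint ranges: [-169.35, 169.35], [-19.33, 120.38], [-80.79, 83.38], [13.8, 139.57], [-78.32, 258.32], [9.67, 109.79], [-169.56, 169.56]. Speed limits (degrees/s): [136.94, 136.94, 180, 180, 180, 180, 180].

INTERFACE

Orientations are given as a 3x3 rotation matrix whose columns are the frame's x, y, z axes.
In Python, from rig import ctrl gives the robot as it stands.
- The arm moves only by the tool play_rows, never from a script. Its argument "deltas" is a list of rows, each a list of 7 numbers: the shift along the tool's x, y, z each as a share of 0.04 m, from -1 to 1, then the turn, a rotation vector about the tool's x, y, z each as a share of 4 degrees, from -1 to 1, then the finger opening in mm, from 0 to 85.4. A call has 1 to 5 rows; each row shifts and turns the commanded pose from where the row before left it, along the tool's axes as they then stand; what a row does not reach is not made up. A row lasts 1/12 s, in which the tool goes at most 41.7 mm and 7.16 degrees, less where a joint would pass 70% of its speed; a pose out of reach is approached as far as the arm can. A call with a number of a shift or a turn outside -1 to 1 is refused whole. A call with a gripper value outside its range is refused whole. The fingers move at their own pace and stop on an object; "squeeze" is the grip in N (left out, the last holds). Time passes only in rows, so rows that do not move let the fingers close. It gives the time, the measured TCP pose, the force, the opening and the grip force at its end, in the units of the state.
- ctrl.get_state(): the state, without advancing time (a new reading comes with each control period).
- ctrl.get_image(name): name is "scene" or "side" or "wrist"; returns a dict with "pixels" (384x512x3 uint8, blue, green, red), "intrinsics" (3x3 intrinsics, pixels), "T" (4x4, takes a point from camera to world coordinates); the wrist camera has in their place "mount" (4x4, takes a point from camera to tool coordinates, whose origin is the TCP and whose axes are the flange's). Camera axes: x right, y down, z forward; pixel columns grow to the right and rows downward; lengths in m; the calibration is good to about 2 mm. A picture is of the moment at which its call begins: read the wrist's pose just before it. There is no depth.
- ctrl.hand_in(): hands the job in; it is judged then, once.
The state is a dict: "time_s": time; "qpos": joint angles; "qd": joint speeds; "joint_efforts": joint torques, N m; "position": TCP position; "orientation": TCP orientation; "wrist_force": force on the tool from outside, world axes, zero at the start; "ft_torque": the same for the moment, N m; "width": opening from 0.0 (shut) to 1.0 (fully open); "grip_force": force on a finger pad.
Only numpy, scipy, OpenCV 4.12 (cv2) and the standard library are available. Lean on these libraries where they do the work, as an engineer would, in place of code of your own. Each camera call takes 0.05 s, during which the arm holds its last target. There are 200 camera calls.

TASK

Pick up the finned heat-sink cover and dry-fit it on the open die-cast box: the set-in hole goes over the set-in threaded boss, and you lower it gently until you feel the plate land flat on the rim with its lip inside the mouth. Then raise it straight up so that the plate hovers about 15 mm above the rim, level and with its holes right above the threaded holes, and finish while still holding it there, so that I can slip the seal under it and start the screws. Do not shove the box about or disturb the other things on the mat.

Things in the scene. Friction and masses are not known exactly. Their poses are not given: they have to be found in the camera images.
- cover: Grey cast cover plate with a finned heat sink on top, 0.25 to 0.4 kg, loose, lying fins up. Origin: centre of the foot of its lip (on the mat at the start); z up, x along the 124 mm side, y along the 88 mm side. Plate 124 x 88 x 4 mm, z = 5 to 9 mm. Holes (5.5 mm) at x, y = (34.5, 34.5) [set in], (52.5, -34.5), (-52.5, -34.5), (-52.5, 34.5) mm, so it fits only one way round.
- cover_sink (a point): Centre of the heat sink, (0, 0, 22) mm in the cover's frame. The sink is 64 (x) x 42 (y) x 26 mm, stands on the plate from z = 9 to z = 35 mm, fins along x, outer fins flat: grip it across y, 42 mm wide.
- cover_lip (a point): Centre of the foot of the lip = the cover's origin. The lip stands 5 mm down from the plate (z = 0 to 5 mm), is interrupted at the holes and enters the mouth of the box with 2 mm clearance on each side; its lower 2.5 mm is stepped in by another 1.5 mm as lead-in. If the upper step catches on the rim, the plate stays 2.5 mm high: shift away from the side that catches.
- box: Open grey die-cast box with a circuit board inside, loose on rubber feet, 0.9 kg. Origin: centre of its underside on the mat; z up, x along the 124 mm side, y along the 88 mm side; round sockets stick out 15 mm on its -x end. Bosses with threaded holes, flush with the rim, at the same x, y as the cover's holes. At the start box and cover point the same way to within about 1.1 rad.
- box_rim (a point): Centre of the box's mouth at the height of the rim, (0, 0, 46) mm in the box's frame. Outside 124 x 88 mm, walls 3.5 mm, mouth 117 x 81 mm, free to at least 10 mm below the rim. With the cover seated its plate's underside is at this height: cover origin 41 mm above the box's origin, axes parallel.
- cover_keyed_hole (a point): Centre of the cover's set-in hole at the underside of the plate: (34.5, 34.5, 5) mm in the cover's frame.
- cover_far_hole (a point): Centre of the hole diagonally across from it at the underside of the plate: (-52.5, -34.5, 5) mm in the cover's frame.
- box_keyed_hole (a point): Mouth of the box's set-in threaded hole, level with the rim: (34.5, 34.5, 46) mm in the box's frame.
- box_far_hole (a point): Mouth of the threaded hole diagonally across from it, level with the rim: (-52.5, -34.5, 46) mm in the box's frame.
- torque_driver: Bystander: torque driver, 32 x 200 x 31 mm, lying on the mat to the left of the work; origin at the centre of its underside. Leave alone.
- screw_box: Bystander: small clear hinged box of screws, 76 x 106 x 36 mm, to the right of the work; origin at the centre of its underside. Leave alone.
- hex_key: Bystander: hex key, 28 x 77 x 5 mm, lying flat behind the work; origin at the centre of its underside. Leave alone.
- insulating_tape: Bystander: black tape roll lying flat, 60 mm across, 19 mm high, behind the work; origin at the centre of its underside. Leave alone.
There are look-alikes about, which are no part of the job. What is shaped like the cover but turquoise is not meant.

How it is judged (in metres and radians):
On the way:
1. dry fit: the cover, held by the gripper, rests on the rim of the box all round with its lip in the mouth, the right way round (z of cover_keyed_hole in the frame of box_keyed_hole below 0.002 m and z of cover_far_hole in the frame of box_far_hole below 0.002 m and horizontal distance between cover_keyed_hole and box_keyed_hole below 0.0035 m and horizontal distance between cover_far_hole and box_far_hole below 0.0035 m and angle between the z axis of cover and the z axis of box, either way round below 0.035 rad and contact force between cover and box above 1.5 N and contact force between the fingers and cover above 2 N), for 0.1 s.
At the end, for the whole second after the job is handed in: After the dry fit, the gripper still holds the cover, at rest and clear of the box: underside of the plate 9 to 21 mm above the rim, tilted less than 3 degrees, each hole within 3 mm (seen from above) of the threaded hole it belongs to; the box stands on the mat, untouched by the cover (z of cover_keyed_hole in the frame of box_keyed_hole between 0.009 and 0.021 m and z of cover_far_hole in the frame of box_far_hole between 0.009 and 0.021 m and horizontal distance between cover_keyed_hole and box_keyed_hole below 0.003 m and horizontal distance between cover_far_hole and box_far_hole below 0.003 m and angle between cover's own z axis and vertical below 0.05 rad and angle between box's own z axis and vertical below 0.02 rad and height (world z) of box below 0.003 m and contact force between the fingers and cover above 2 N and contact force between cover and box below 0.1 N and linear speed of each of cover, box below 0.01 m/s); the arm keeps its last pose, push and grip.
It fails at once if the cover is slammed or pressed on the box with more than 120 N (contact force between cover and box above 120 N).
It fails at once if the box is shoved more than 20 mm from where it stood (distance of box from where it was at the start of the episode above 0.02 m).
It fails at once if a bystander (torque driver, screw box, hex key or tape roll) is moved more than 20 mm (distance of any of torque_driver, screw_box, hex_key, insulating_tape from where it was at the start of the episode above 0.02 m).
It also fails if it takes over 51 s, if anything falls off the work surface, if the arm or the gripper's body presses on something with over 40 N, if the wrist force passes 120 N, or if a joint passes its speed limit or range.

## Working session

There is one attempt and no reset: what is moved stays moved. The work goes in short steps, Python scripts to look and compute and a tool call to move; the robot and the scene stay as the last step left them, time stands still between calls to the robot, and variables do not carry over. Pictures are saved under pics/ and viewed, at most 10 in all, crops included, and the job is handed in when it is done.

Besides the shell and the picture viewer there is one more tool, called as a command line: name --pt "numbers of a row" for each row, then --argument value for the rest. play_rows: Moves the arm, as the interface text tells. Its arguments: {"type":"object","properties":{"deltas":{"type":"array","items":{"type":"array","items":{"type":"number"}}},"squeeze":{"type":"number"}},"required":["deltas"]}

```bash
mkdir -p pics; ls; python3 - <<'E'
from rig import ctrl
import cv2,numpy as np
s=ctrl.get_state();print(s)
for n in("scene","side"):
    d=ctrl.get_image(n);cv2.imwrite(f"pics/{n}0.png",d["pixels"]);print(n,d["intrinsics"],d["T"])
    np.savez(f"{n}0.npz",K=d["intrinsics"],T=d["T"])
d=ctrl.get_image("wrist");cv2.imwrite("pics/wrist0.png",d["pixels"]);print(d["intrinsics"],d["mount"])
E
```

```text
pics
{'time_s': 0.0, 'qpos': array([-70.13511773,  27.37711102,   1.28050264,  89.18066388,
        -0.66127705,  63.55719767,  -4.76133748]), 'qd': array([ 0.02077168, -0.04324472,  0.02702487,  0.0729875 ,  0.01213284,
       -0.01860608, -0.01094707]), 'joint_efforts': array([-7.27586357e-04, -5.96447110e+01,  1.60752274e+00, -2.81181407e+01,
        1.24640384e-02,  9.55233991e-03, -3.04196715e-05]), 'position': array([0.29626863, 0.60584688, 0.24129313]), 'orientation': array([[-8.98342706e-01,  4.39294724e-01, -7.26818857e-04],
       [ 4.39295312e-01,  8.98341042e-01, -1.73262113e-03],
       [-1.08200113e-04, -1.87577567e-03, -9.99998235e-01]]), 'wrist_force': array([-0.25532909, -0.43949673,  0.60336831]), 'ft_torque': array([ 0.01386155, -0.00923121, -0.00444451]), 'grip_force': 0.0, 'width': 0.9975405038237686}
scene [[417.72163872   0.         257.53872728]
 [  0.         417.72163872 185.23720712]
 [  0.           0.           1.        ]] [[-0.77037276 -0.2308759   0.59432494 -0.1326412 ]
 [-0.63753588  0.29149159 -0.71314841  0.7008854 ]
 [-0.00859194 -0.92829358 -0.37174885  0.47952741]
 [ 0.          0.          0.          1.        ]]
side [[365.36648701   0.         248.09492055]
 [  0.         365.36648701 187.0128384 ]
 [  0.           0.           1.        ]] [[ 0.93076498 -0.1965489   0.30829381  0.20774763]
 [-0.36511307 -0.54397095  0.75550517 -0.86410481]
 [ 0.01920917 -0.81575985 -0.57807168  0.65813509]
 [ 0.          0.          0.          1.        ]]
[[293.20584367   0.         253.39356296]
 [  0.         293.20584367 188.29843258]
 [  0.           0.           1.        ]] [[ 1.13493749e-03 -9.51205562e-01 -3.08555813e-01  7.98722955e-02]
 [ 9.99999259e-01  1.21560785e-03 -6.92137254e-05 -5.73353781e-04]
 [ 4.40919348e-04 -3.08555506e-01  9.51206237e-01 -1.31085235e-01]
 [ 0.00000000e+00  0.00000000e+00  0.00000000e+00  1.00000000e+00]]
```

View pics/scene0.png

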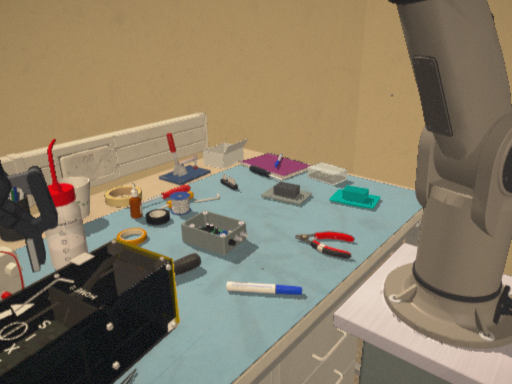

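View pics/side0.png

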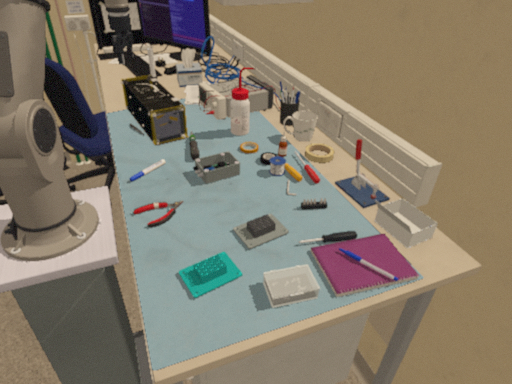

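```bash
cat > h.py <<'E'
import numpy as np,cv2
from rig import ctrl
def grab(n,name):
    s=ctrl.get_state();d=ctrl.get_image(n);T=d.get("T")
    if n=="wrist":
        W=np.eye(4);W[:3,:3]=s["orientation"];W[:3,3]=s["position"];T=W@d["mount"]
    cv2.imwrite(f"pics/{name}.png",d["pixels"]);np.savez(name+".npz",K=d["intrinsics"],T=T)
    return d["pixels"],d["intrinsics"],T
def ray(name,uv,z):
    f=np.load(name+".npz");K,T=f["K"],f["T"]
    r=np.c_[np.atleast_2d(uv).astype(float),np.ones(len(np.atleast_2d(uv)))]@np.linalg.inv(K).T@T[:3,:3].T
    return T[:3,3]+r*((z-T[2,3])/r[:,2])[:,None]
def proj(name,P):
    f=np.load(name+".npz");p=(np.atleast_2d(P)-f["T"][:3,3])@f["T"][:3,:3]@f["K"].T
    return p[:,:2]/p[:,2:]
E
python3 - <<'E'
from h import *
np.set_printoptions(precision=4,suppress=True)
print("cover",ray("side0",[260,231],.008),ray("scene0",[287,196],.008))
print("box",ray("side0",[217,163],.046),ray("scene0",[215,228],.046))
print("others",ray("side0",[[209,272],[193,147],[290,285],[313,203],[289,187],[266,158]],.01))
a=cv2.imread("pics/side0.png")[135:305,130:330];b=cv2.imread("pics/scene0.png")[150:270,140:400]
cv2.imwrite("pics/c1.png",np.vstack([cv2.resize(a,(700,300*595//595+0) if 0 else (353*1,300)) if 0 else cv2.resize(a,(650,300*552//300//1 if 0 else 300)),cv2.resize(b,(650,300))]))
E
```

```text
cover [[ 0.5108 -0.2116  0.008 ]] [[ 0.5028 -0.1923  0.008 ]]
box [[0.4893 0.0927 0.046 ]] [[0.4714 0.1255 0.046 ]]
others [[ 0.345  -0.3017  0.01  ]
 [ 0.4575  0.283   0.01  ]
 [ 0.5033 -0.401   0.01  ]
 [ 0.7016 -0.156   0.01  ]
 [ 0.672  -0.0598  0.01  ]
 [ 0.6752  0.1236  0.01  ]]
```

play_rows --pt "-0.5 -0.5 -0.3 0 0 0 85" --pt "-0.65 -0.62 -0.2 0 0 0 85" --pt "-0.65 -0.62 0 0 0 0 85" --pt "-0.65 -0.62 0 0 0 0 85" --pt "-0.65 -0.62 0 0 0 0 85"

```text
time_s: 0.57
position: [0.3558, 0.4431, 0.2622]
orientation: [[-0.898, 0.439, -0.0], [0.439, 0.898, -0.0], [-0.0, -0.0, -1.0]]
wrist_force: [0.9, -0.0, -0.7]
width: 0.989
grip_force: 0.0
```

play_rows --pt "-0.65 -0.62 0 0 0 0 85" --pt "-0.65 -0.62 0 0 0 0 85" --pt "-0.65 -0.62 0 0 0 0 85" --pt "-0.65 -0.62 0 0 0 0 85" --pt "-0.65 -0.62 0 0 0 0 85"

```text
time_s: 0.98
position: [0.418, 0.2745, 0.2622]
orientation: [[-0.898, 0.439, -0.0], [0.439, 0.898, 0.0], [0.0, -0.0, -1.0]]
wrist_force: [0.5, -0.5, 1.4]
width: 0.992
grip_force: 0.0
```

play_rows --pt "-0.65 -0.62 0 0 0 0 85" --pt "-0.65 -0.62 0 0 0 0 85" --pt "-0.65 -0.62 0 0 0 0 85" --pt "-0.5 -0.5 0 0 0 0 85" --pt "0 0 0 0 0 0 85"

```text
time_s: 1.4
position: [0.466, 0.1418, 0.2624]
orientation: [[-0.894, 0.448, 0.001], [0.448, 0.894, -0.002], [-0.002, -0.002, -1.0]]
wrist_force: [-0.1, 0.2, 0.1]
width: 0.997
grip_force: 0.0
```

```bash
python3 - <<'E'
from h import *
p,K,T=grab("wrist","w1"); cv2.imwrite("pics/w1b.png",cv2.resize(p,(768,576)))
E
```

```text
(no output)
```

View pics/w1b.png

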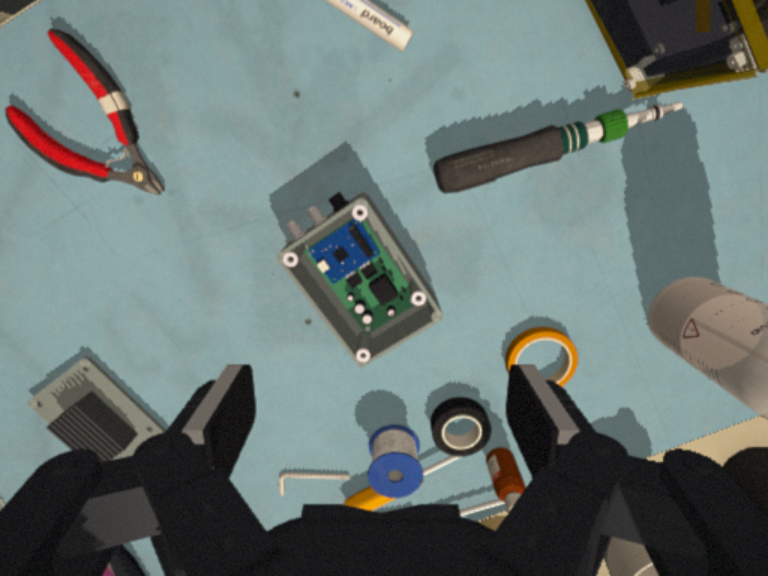

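```bash
cat >> h.py <<'E'
def fit2(obj,w): # rigid 2D: w = R obj + t
    o=obj-obj.mean(0);v=w-w.mean(0)
    a=np.arctan2((o[:,0]*v[:,1]-o[:,1]*v[:,0]).sum(),(o*v).sum())
    R=np.array([[np.cos(a),-np.sin(a)],[np.sin(a),np.cos(a)]]);t=w.mean(0)-R@obj.mean(0)
    return a,t,np.linalg.norm(w-obj@R.T-t,axis=1)
H=np.array([[34.5,34.5],[52.5,-34.5],[-52.5,-34.5],[-52.5,34.5]])/1e3
def blobs(img,guess,r,thr,bright=True):
    g=cv2.cvtColor(img,cv2.COLOR_BGR2GRAY).astype(float);out=[]
    for u,v in guess:
        u0,v0=int(round(u))-r,int(round(v))-r;c=g[v0:v0+2*r+1,u0:u0+2*r+1]
        w=np.clip(c-thr,0,None) if bright else np.clip(thr-c,0,None)
        y,x=np.mgrid[:c.shape[0],:c.shape[1]];out.append([u0+(w*x).sum()/w.sum(),v0+(w*y).sum()/w.sum()])
    return np.array(out)
E
python3 - <<'E'
from h import *
np.set_printoptions(precision=4,suppress=True)
p=cv2.imread("pics/w1.png")
g=np.array([[418,298],[363,356],[290,259],[360,212]])/1.5
b=blobs(p,g,6,185);b=blobs(p,b,6,185);print(b)
w=ray("w1",b,.046)[:,:2];a,t,e=fit2(H,w);print(np.degrees(a),t,e)
g=cv2.cvtColor(p,cv2.COLOR_BGR2GRAY);print(g[193:206,271:288])
# cover rough from corners
print(ray("w1",np.array([[35,402],[85,355],[165,425]])/1.5,.009))
E
```

```text
[[278.6891 198.6028]
 [241.5554 236.7611]
 [193.0784 172.5411]
 [239.5059 141.2878]]
7.228280669339441 [0.492  0.1099] [0.0001 0.0001 0.     0.0001]
[[ 72  70  61  61  67  72  82  92  90 105 135 147 141 105  71  69  77]
 [ 70  72  60  58  77 114 139 159 155 150 144 151 145 132  93  71  67]
 [ 70  67  60  71 123 194 219 231 232 226 207 173 149 145 121  81  68]
 [ 71  68  66 101 187 233 233 222 225 233 233 219 169 144 141 108  73]
 [ 68  70  78 136 229 236 213 129 131 187 226 231 202 147 145 135  99]
 [ 68  68  89 170 236 231 141  62  60 113 209 235 214 133 138 146 121]
 [ 71  71  98 190 237 227 131  82  85 115 204 236 212 110 123 145 143]
 [ 66  74 107 179 233 229 186 142 139 171 225 232 182  91  93 140 144]
 [ 70  71  95 152 215 232 230 214 216 229 236 224 139  83  69 113 143]
 [ 69  69  70  99 152 208 230 231 231 229 226 165  99  79  63  83 127]
 [ 68  68  69  70  89 125 168 193 195 163 129  95  88  78  57  63 102]
 [ 72  67  73  75  85  90 100 107 100  97  88  86  79  69  59  53  73]
 [ 70  80  83  90  94  91  89  92  86  84  78  68  68  66  65  53  62]]
[[ 0.4643 -0.2482  0.009 ]
 [ 0.4445 -0.1695  0.009 ]
 [ 0.5455 -0.1463  0.009 ]]
```

play_rows --pt "-0.38 -0.69 0 0 0 0 85" --pt "-0.38 -0.69 0 0 0 0 85" --pt "-0.38 -0.69 0 0 0 0 85" --pt "-0.38 -0.69 0 0 0 0 85" --pt "-0.38 -0.69 0 0 0 0 85"

```text
time_s: 1.87
position: [0.4718, -0.0088, 0.2622]
orientation: [[-0.899, 0.437, -0.0], [0.437, 0.899, 0.001], [0.0, 0.0, -1.0]]
wrist_force: [0.8, 0.2, 0.8]
width: 0.994
grip_force: 0.0
```

play_rows --pt "-0.38 -0.69 0.1 0 0 0 85" --pt "-0.38 -0.69 0.1 0 0 0 85" --pt "-0.38 -0.69 0.2 0 0 0 85" --pt "-0.38 -0.69 0.2 0 0 0 85" --pt "-0.38 -0.69 0.2 0 0 0 85"

```text
time_s: 2.28
position: [0.4801, -0.1661, 0.2299]
orientation: [[-0.899, 0.437, 0.0], [0.437, 0.899, 0.001], [-0.0, 0.001, -1.0]]
wrist_force: [0.7, 0.6, 1.1]
width: 0.995
grip_force: 0.0
```

play_rows --pt "0 0 0.13 0 0 -0.7 85" --pt "0 0 0 0 0 -0.7 85" --pt "0 0 0 0 0 -0.35 85" --pt "0 0 0 0 0 0 85" --pt "0 0 0 0 0 0 85"

```text
time_s: 2.7
position: [0.4801, -0.1651, 0.2251]
orientation: [[-0.945, 0.326, 0.0], [0.326, 0.945, 0.0], [-0.0, 0.0, -1.0]]
wrist_force: [-0.0, -0.2, -0.4]
width: 0.996
grip_force: 0.0
```

```bash
python3 - <<'E'
from h import *
p,K,T=grab("wrist","w2"); cv2.imwrite("pics/w2b.png",cv2.resize(p,(768,576)))
E
```

```text
(no output)
```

View pics/w2b.png

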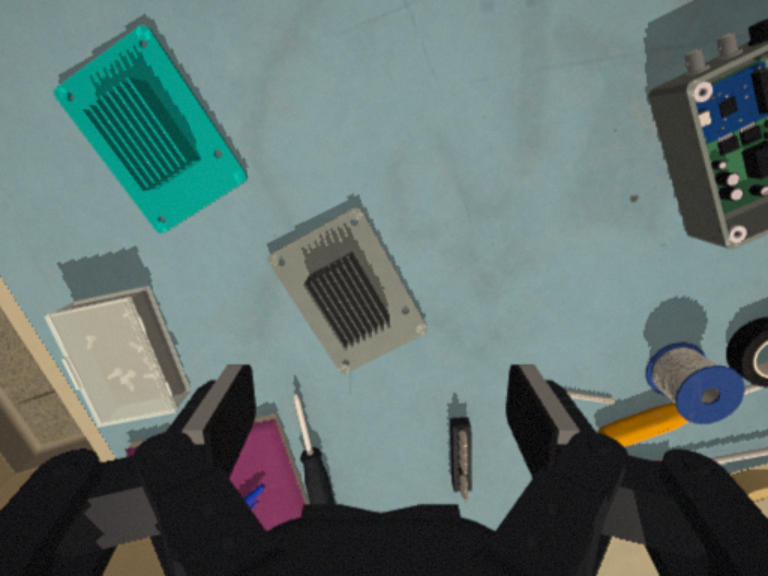

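```bash
python3 - <<'E'
from h import *
np.set_printoptions(precision=4,suppress=True,linewidth=200)
p=cv2.imread("pics/w2.png");s=ctrl.get_state();print(s["position"],s["orientation"],s["qpos"])
gr=cv2.cvtColor(p,cv2.COLOR_BGR2GRAY)
g=np.array([[405,310],[343,363],[280,262],[354,222]])/1.5
for u,v in g: u,v=int(round(u)),int(round(v));print(gr[v-5:v+6,u-5:u+6])
for thr in (85,100,115):
    b=blobs(p,g,3,thr,False)
    for _ in range(3): b=blobs(p,b,3,thr,False)
    w=ray("w2",b,.009)[:,:2];a,t,e=fit2(H,w);print(thr,b.ravel(),np.degrees(a),t,e)
# outline: cover is neutral grey, mat is bluish
hsv=cv2.cvtColor(p,cv2.COLOR_BGR2HSV);m=((hsv[...,1]<45)&(hsv[...,2]>95)).astype(np.uint8)
m[:, :160]=0;m[:,300:]=0;m[:125]=0;m[260:]=0
m=cv2.morphologyEx(m,cv2.MORPH_OPEN,np.ones((3,3)))
c=max(cv2.findContours(m,0,1)[0],key=cv2.contourArea)[:,0]
W=ray("w2",c,.009)[:,:2].astype(np.float32);print(cv2.minAreaRect(W*1000))
E
```

```text
[ 0.4801 -0.1653  0.2253] [[-0.9454  0.3261  0.0004]
 [ 0.3261  0.9454  0.0003]
 [-0.0003  0.0004 -1.    ]] [-10.9081  13.2077  26.8153 114.2077  -7.332   54.1686  90.5703]
[[133 133 133 132 134 132 134 135 136 135 128]
 [131 134 134 134 134 124 132 135 136 136 134]
 [133 133 133 130 120 103 127 131 137 135 135]
 [132 134 128 118 107 100 111 125 135 137 135]
 [133 133 126 101  99  98  96 100 134 135 132]
 [133 131 124  85  92  91  85  90 132 134 134]
 [135 133 125  98  85  78  83 112 135 137 138]
 [132 134 135 122 109 101 115 133 135 135 134]
 [136 132 135 133 134 134 132 135 136 138 136]
 [136 133 137 138 134 131 136 132 136 136 134]
 [137 136 132 138 138 136 136 135 136 137 138]]
[[131 130 131 130 135 132 134 131 131 134 133]
 [131 130 136 130 131 132 131 134 137 131 136]
 [133 133 132 129 130 123 120 125 131 134 136]
 [136 134 133 130 120  96  94 101 113 132 134]
 [133 128 125 130 101  81  82  78  95 132 133]
 [132 133 135 134 109 103  98  82  94 131 134]
 [134 132 136 143 143 143 136 114 120 131 137]
 [136 132 132 136 149 159 157 148 139 137 136]
 [146 143 144 140 165 156 147 149
[... 821 characters left out ...]
132 117  88  95 100 101 104 129 127 129]
 [128 130 117  88  92  92  92 102 128 132 129]
 [127 132 127 101  93  86  94 115 126 128 131]
 [121 129 129 118 107 106 115 128 122 130 130]
 [ 91 118 121 131 131 129 127 127 126 129 130]
 [ 81  86  95 126 129 129 129 127 125 127 130]
 [ 86  78  89 124 130 131 127 130 131 130 132]]h.py:27: RuntimeWarning: invalid value encountered in scalar divide
  y,x=np.mgrid[:c.shape[0],:c.shape[1]];out.append([u0+(w*x).sum()/w.sum(),v0+(w*y).sum()/w.sum()])
Traceback (most recent call last):
  File "h.py", line 25, in blobs
    u0,v0=int(round(u))-r,int(round(v))-r;c=g[v0:v0+2*r+1,u0:u0+2*r+1]
              ~~~~~^^^
ValueError: cannot convert float NaN to integer
```

```bash
cat > m.py <<'E'
from h import *
np.set_printoptions(precision=4,suppress=True,linewidth=200)
def cover(name,g,z=.009):
  p=cv2.imread(f"pics/{name}.png")
  for thr in (110,122):
    b=g
    for _ in range(3): b=blobs(p,b,3,thr,False)
    w=ray(name,b,z)[:,:2];a,t,e=fit2(H,w);print(thr,b.ravel(),np.degrees(a),t,e)
  hsv=cv2.cvtColor(p,cv2.COLOR_BGR2HSV);m=((hsv[...,1]<45)&(hsv[...,2]>95)).astype(np.uint8)
  x0,y0=(g.min(0)-12).astype(int);x1,y1=(g.max(0)+18).astype(int)
  k=np.zeros_like(m);k[y0:y1,x0:x1]=m[y0:y1,x0:x1]
  k=cv2.morphologyEx(k,cv2.MORPH_OPEN,np.ones((3,3)))
  c=max(cv2.findContours(k,0,1)[0],key=cv2.contourArea)[:,0]
  print(cv2.minAreaRect((ray(name,c,z)[:,:2]*1000).astype(np.float32)))
E
python3 - <<'E'
from m import *
cover("w2",np.array([[405,310],[343,363],[280,262],[354,222]])/1.5)
E
```

```text
110 [269.917  207.045  230.2824 241.1157 187.2417 174.5464 235.5811 148.0541] 9.976094655110835 [ 0.5134 -0.2043] [0.0001 0.0007 0.0003 0.0007]
122 [269.9201 206.9147 230.2203 241.1367 187.3063 174.5063 235.6081 148.036 ] 9.962728100527983 [ 0.5133 -0.2043] [0.0001 0.0007 0.0003 0.0008]
((517.713134765625, -211.20907592773438), (152.61172485351562, 165.08660888671875), 71.044677734375)
```

play_rows --pt "0 0 0 0 0 -0.9 85" --pt "0 0 0 0 0 -0.9 85" --pt "0 0 0 0 0 -0.9 85" --pt "0 0 0 0 0 -0.9 85" --pt "0 0 0 0 0 -0.9 85"

```text
time_s: 3.17
position: [0.48, -0.1656, 0.2253]
orientation: [[-1.0, 0.015, 0.001], [0.015, 1.0, 0.0], [-0.001, 0.0, -1.0]]
wrist_force: [-0.2, -0.1, -0.2]
width: 0.996
grip_force: 0.0
```

play_rows --pt "0 0 0.5 0 0 -0.9 85" --pt "0 0 0.5 0 0 -0.9 85" --pt "0 0 0.5 0 0 -0.85 85" --pt "0 0 0 0 0 0 85" --pt "0 0 0 0 0 0 85"

```text
time_s: 3.58
position: [0.4793, -0.1658, 0.1648]
orientation: [[-0.986, -0.164, -0.002], [-0.164, 0.986, 0.0], [0.002, 0.001, -1.0]]
wrist_force: [-0.3, -0.2, 0.8]
width: 0.995
grip_force: 0.0
```

```bash
cat > go.py <<'E'
from h import *
def go(x,y,z,yaw): # yaw = wanted direction of tool y, degrees
    s=ctrl.get_state();R=s["orientation"];d=np.array([x,y,z])-s["position"]
    a=np.radians(yaw);yy=np.array([np.cos(a),np.sin(a),0]);zz=np.array([0,0,-1.]);G=np.c_[np.cross(yy,zz),yy,zz]
    print("t",s["time_s"],"pos",s["position"].round(4),"yaw",np.degrees(np.arctan2(R[1,1],R[0,1])).round(2),"tool units",(R.T@d/.04).round(3),"rot units",(np.degrees(cv2.Rodrigues(R.T@G)[0].ravel())/4).round(3),"F",s["wrist_force"].round(1),"grip",round(s["grip_force"],1),"w",round(s["width"],3))
E
python3 -c "
from go import *
go(.5134,-.2043,.1,99.97)"
```

```text
t 3.5833 pos [ 0.4793 -0.1658  0.1648] yaw 99.44 tool units [-0.686 -1.091  1.619] rot units [ 0.009 -0.026 -0.132] F [-0.3 -0.2  0.8] grip 0.0 w 0.995
```

play_rows --pt "-0.34 -0.5 0 0 0 -0.13 85" --pt "-0.34 -0.59 0 0 0 0 85" --pt "0 0 0 0 0 0 85" --pt "0 0 0 0 0 0 85"

```text
time_s: 3.92
position: [0.5154, -0.2058, 0.1667]
orientation: [[-0.985, -0.172, 0.003], [-0.172, 0.985, -0.001], [-0.002, -0.002, -1.0]]
wrist_force: [-0.2, -0.0, 0.4]
width: 1.001
grip_force: 0.0
```

```bash
python3 - <<'E'
from go import *
p,K,T=grab("wrist","w3"); cv2.imwrite("pics/w3b.png",cv2.resize(p,(768,576)))
a=np.radians(9.97);R=np.array([[np.cos(a),-np.sin(a)],[np.sin(a),np.cos(a)]])
W=H@R.T+[.5134,-.2043];print(proj("w3",np.c_[W,[.009]*4])*1.5)
go(.5134,-.2043,.022,99.97)
E
```

```text
[[432.13304323 307.99961437]
 [334.89023118 331.40399402]
 [329.59436968 181.66239473]
 [437.04700617 181.62858497]]
t 3.9667 pos [ 0.5146 -0.2047  0.1662] yaw 99.95 tool units [0.031 0.018 3.606] rot units [-0.008  0.019 -0.005] F [-0.6  0.7 -0.4] grip 0.0 w 0.992
```

View pics/w3b.png

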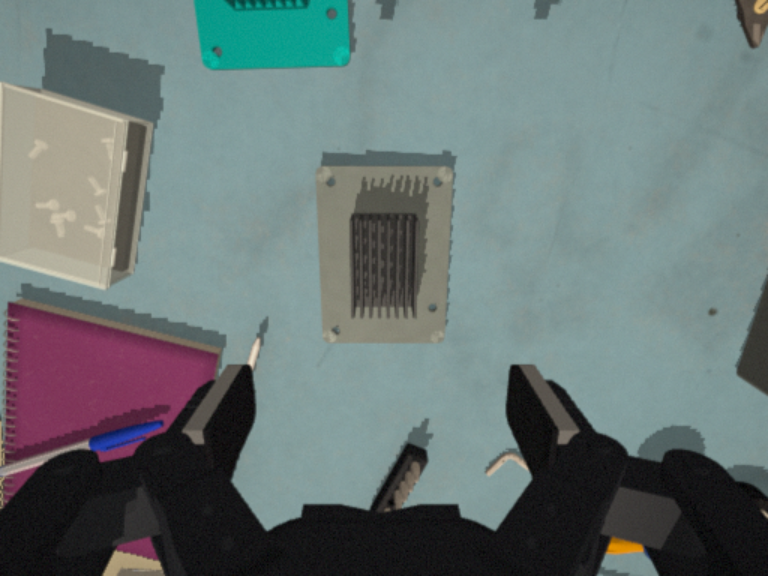

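play_rows --pt "0.03 0.02 0.8 0 0 0 85" --pt "0 0 0.8 0 0 0 85" --pt "0 0 0.8 0 0 0 85" --pt "0 0 0.5 0 0 0 85" --pt "0 0 0 0 0 0 85"

```text
time_s: 4.38
position: [0.5098, -0.2018, 0.0461]
orientation: [[-0.985, -0.175, -0.007], [-0.175, 0.985, 0.002], [0.006, 0.003, -1.0]]
wrist_force: [-0.0, 0.1, 0.1]
width: 0.999
grip_force: 0.0
```

```bash
python3 -c "
from go import *
go(.5134,-.2043,.022,99.97)"
```

```text
t 4.3833 pos [ 0.5098 -0.2018  0.0461] yaw 100.08 tool units [-0.082 -0.078  0.601] rot units [ 0.049 -0.087  0.028] F [-0.   0.1  0.1] grip 0.0 w 0.999
```

play_rows --pt "0 0 0 0 0 0 85" --pt "0 0 0 0 0 0 85" --pt "0 0 0 0 0 0 85" --pt "0 0 0 0 0 0 85"

```text
time_s: 4.72
position: [0.5138, -0.2042, 0.0508]
orientation: [[-0.985, -0.175, 0.003], [-0.175, 0.985, -0.001], [-0.003, -0.001, -1.0]]
wrist_force: [-0.3, 0.7, 0.3]
width: 0.996
grip_force: 0.0
```

```bash
python3 -c "
from go import *
go(.5134,-.2043,.022,99.97)"
```

```text
t 4.7167 pos [ 0.5138 -0.2042  0.0508] yaw 100.06 tool units [ 0.012 -0.001  0.72 ] rot units [-0.015  0.04   0.022] F [-0.3  0.7  0.3] grip 0.0 w 0.996
```

play_rows --pt "0 0 0.25 0 0 0 60" --pt "0 0 0.25 0 0 0 60" --pt "0 0 0.2 0 0 0 60" --pt "0 0 0 0 0 0 60" --pt "0 0 0 0 0 0 60"

```text
time_s: 5.13
position: [0.5118, -0.2038, 0.0201]
orientation: [[-0.985, -0.175, -0.002], [-0.175, 0.985, 0.001], [0.002, 0.001, -1.0]]
wrist_force: [-0.3, 0.5, -0.6]
width: 0.698
grip_force: 0.0
```

play_rows --pt "0 0 0 0 0 0 55" --pt "0 0 0 0 0 0 55" --pt "0 0 0 0 0 0 55" --pt "0 0 0 0 0 0 55" --pt "0 0 0 0 0 0 55"

```text
time_s: 5.55
position: [0.5128, -0.204, 0.0213]
orientation: [[-0.985, -0.175, 0.001], [-0.175, 0.985, -0.0], [-0.0, -0.0, -1.0]]
wrist_force: [0.6, -0.5, -0.3]
width: 0.64
grip_force: 0.0
```

```bash
python3 -c "
from go import *
go(.5134,-.2043,.022,99.97)"
```

```text
t 5.55 pos [ 0.5128 -0.204   0.0213] yaw 100.06 tool units [-0.012 -0.009 -0.017] rot units [-0.003  0.007  0.023] F [ 0.6 -0.5 -0.3] grip 0.0 w 0.64
```

play_rows --pt "0 0 0 0 0 0 45" --pt "0 0 0 0 0 0 38" --pt "0 0 0 0 0 0 35" --pt "0 0 0 0 0 0 35" --pt "0 0 0 0 0 0 35" --squeeze 60

```text
time_s: 5.97
position: [0.5128, -0.2041, 0.0216]
orientation: [[-0.985, -0.175, 0.001], [-0.175, 0.985, -0.0], [-0.0, -0.0, -1.0]]
wrist_force: [-1.1, -0.9, 5.6]
width: 0.482
grip_force: 60.9
```

play_rows --pt "0 0 0 0 0 0 35" --pt "0 0 0 0 0 0 35" --pt "0 0 0 0 0 0 35" --pt "0 0 0 0 0 0 35"

```text
time_s: 6.3
position: [0.5128, -0.2041, 0.0216]
orientation: [[-0.985, -0.174, 0.001], [-0.174, 0.985, -0.0], [-0.001, -0.0, -1.0]]
wrist_force: [-2.0, -0.2, 5.0]
width: 0.483
grip_force: 60.9
```

```bash
python3 -c "
from go import *
go(.5134,-.2043,.022,99.97)"
```

```text
t 6.3 pos [ 0.5128 -0.2041  0.0216] yaw 100.05 tool units [-0.013 -0.006 -0.011] rot units [-0.002  0.008  0.019] F [-2.  -0.2  5. ] grip 60.9 w 0.483
```

play_rows --pt "0 0 -0.1 0 0 0 35" --pt "0 0 -0.3 0 0 0 35" --pt "0 0 -0.5 0 0 0 35" --pt "0 0 -0.6 0 0 0 35" --pt "0 0 -0.6 0 0 0 35"

```text
time_s: 6.72
position: [0.5118, -0.2038, 0.1061]
orientation: [[-0.985, -0.175, -0.002], [-0.175, 0.985, 0.0], [0.002, 0.001, -1.0]]
wrist_force: [1.0, 0.3, -3.7]
width: 0.478
grip_force: 61.2
```

play_rows --pt "0 0 -0.6 0 0 0 35" --pt "0 0 -0.3 0 0 0.3 35" --pt "0 0 0 0 0 0.4 35" --pt "0 0 0 0 0 0 35" --pt "0 0 0 0 0 0 35"

```text
time_s: 7.13
position: [0.5118, -0.2035, 0.1403]
orientation: [[-0.992, -0.127, -0.002], [-0.127, 0.992, 0.001], [0.002, 0.001, -1.0]]
wrist_force: [-0.7, -0.2, -3.8]
width: 0.478
grip_force: 61.4
```

```bash
python3 -c "
from go import *
go(.4914,.1098,.14,97.23)"
```

```text
t 7.1333 pos [ 0.5118 -0.2035  0.1403] yaw 97.28 tool units [-0.488  7.833  0.012] rot units [ 0.011 -0.024  0.014] F [-0.7 -0.2 -3.8] grip 61.4 w 0.478
```

play_rows --pt "0 0.3 0 0 0 0 35" --pt "-0.05 0.6 0 0 0 0 35" --pt "-0.05 0.7 0 0 0 0 35" --pt "-0.05 0.8 0 0 0 0 35" --pt "-0.05 0.8 0 0 0 0 35"

```text
time_s: 7.55
position: [0.503, -0.0741, 0.1399]
orientation: [[-0.992, -0.126, -0.002], [-0.126, 0.992, 0.0], [0.002, 0.0, -1.0]]
wrist_force: [1.0, 1.3, -3.8]
width: 0.478
grip_force: 61.3
```

play_rows --pt "-0.05 0.8 0 0 0 0 35" --pt "-0.05 0.8 0 0 0 0 35" --pt "-0.05 0.8 0 0 0 0 35" --pt "-0.05 0.8 0 0 0 0 35" --pt "-0.05 0.7 0 0 0 0 35"

```text
time_s: 7.97
position: [0.4928, 0.0829, 0.14]
orientation: [[-0.992, -0.128, -0.003], [-0.128, 0.992, -0.0], [0.003, 0.0, -1.0]]
wrist_force: [1.0, 0.7, -3.4]
width: 0.478
grip_force: 61.4
```

play_rows --pt "-0.04 0.4 0 0 0 0 35" --pt "0 0.2 0 0 0 0 35" --pt "0 0.13 0 0 0 0 35" --pt "0 0 0 0 0 0 35" --pt "0 0 0 0 0 0 35"

```text
time_s: 8.38
position: [0.4922, 0.108, 0.1407]
orientation: [[-0.992, -0.125, -0.001], [-0.125, 0.992, -0.001], [0.001, -0.001, -1.0]]
wrist_force: [0.4, -0.7, -3.9]
width: 0.477
grip_force: 61.4
```

play_rows --pt "0 0 0 0 0 0 35" --pt "0 0 0 0 0 0 35" --pt "0 0 0 0 0 0 35" --pt "0 0 0 0 0 0 35" --pt "0 0 0 0 0 0 35"

```text
time_s: 8.8
position: [0.4926, 0.1088, 0.1411]
orientation: [[-0.992, -0.126, 0.0], [-0.126, 0.992, 0.0], [-0.0, 0.0, -1.0]]
wrist_force: [0.2, -0.1, -3.7]
width: 0.482
grip_force: 61.4
```

```bash
python3 -c "
from go import *
go(.4914,.1098,.085,97.23)"
```

```text
t 8.8 pos [0.4926 0.1088 0.1411] yaw 97.22 tool units [0.027 0.028 1.404] rot units [ 0.001  0.002 -0.001] F [ 0.2 -0.1 -3.7] grip 61.4 w 0.482
```

play_rows --pt "0.03 0.03 0.4 0 0 0 35" --pt "0 0 0.5 0 0 0 35" --pt "0 0 0.4 0 0 0 35" --pt "0 0 0.1 0 0 0 35" --pt "0 0 0 0 0 0 35"

```text
time_s: 9.22
position: [0.4903, 0.1098, 0.0842]
orientation: [[-0.992, -0.126, -0.002], [-0.126, 0.992, -0.001], [0.003, -0.001, -1.0]]
wrist_force: [0.2, -0.9, -3.9]
width: 0.477
grip_force: 61.3
```

play_rows --pt "0 0 0 0 0 0 35" --pt "0 0 0 0 0 0 35" --pt "0 0 0 0 0 0 35" --pt "0 0 0 0 0 0 35" --pt "0 0 0 0 0 0 35"

```text
time_s: 9.63
position: [0.4915, 0.1104, 0.0857]
orientation: [[-0.992, -0.126, 0.001], [-0.126, 0.992, 0.001], [-0.001, 0.0, -1.0]]
wrist_force: [0.3, -0.1, -3.5]
width: 0.479
grip_force: 61.3
```

```bash
python3 -c "
from go import *
go(.4914,.1098,.085,97.23)
p,_,_=grab('wrist','w4');q,_,_=grab('side','s4');r,_,_=grab('scene','c4')
a=cv2.resize(p[100:260,170:330],(400,400));b=cv2.resize(q[120:200,180:260],(400,400));c=cv2.resize(r[185:265,175:255],(400,400))
cv2.imwrite('pics/x4.png',cv2.resize(np.hstack([a,b,c]),(798,266)))"
```

```text
t 9.6333 pos [0.4915 0.1104 0.0857] yaw 97.26 tool units [ 0.005 -0.015  0.017] rot units [0.006 0.015 0.008] F [ 0.3 -0.1 -3.5] grip 61.3 w 0.479
```

View pics/x4.png

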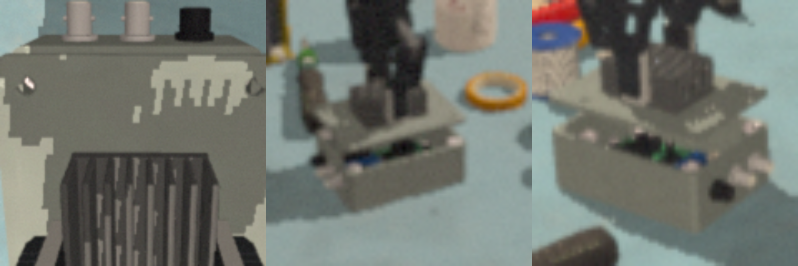

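```bash
python3 -c "
from go import *
q=cv2.imread('pics/s4.png')[130:192,186:256];r=cv2.imread('pics/c4.png')[190:262,175:255]
f=lambda i:cv2.resize(i,(400,int(400*i.shape[0]/i.shape[1])),interpolation=cv2.INTER_CUBIC)[:354]
cv2.imwrite('pics/x5.png',np.hstack([f(q),f(r)]))
p=cv2.imread('pics/w4.png')[100:260,150:350]
T=np.array([.4915,.1104,.0857]);a=np.radians(7.24);R=np.array([[np.cos(a),-np.sin(a)],[np.sin(a),np.cos(a)]])
C=np.array([[62,44],[62,-44],[-62,-44],[-62,44]])/1e3
P=np.c_[C@R.T+T[:2]+[.0006,0],[T[2]-.0216+.009]*4];B=np.c_[C@R.T+[.492,.1099],[.046]*4]
np.set_printoptions(precision=1,suppress=True)
print('side px in x5 plate',(proj('s4',P)-[186,130])*400/70,'box',(proj('s4',B)-[186,130])*400/70)
print('scene',(proj('c4',P)-[175,190])*5+[400,0],(proj('c4',B)-[175,190])*5+[400,0])
print('wrist holes',(proj('w4',np.c_[H@R.T+P.mean(0)[:2],P[:,2]])))
"
```

```text
side px in x5 plate [[236.4  72.6]
 [306.3 140.7]
 [ 98.7 194.1]
 [ 37.  120.2]] box [[237.2 113.6]
 [306.1 183.1]
 [101.4 237.6]
 [ 40.4 162.4]]
scene [[418.9 116.2]
 [543.3  48.6]
 [756.6 106. ]
 [640.2 182.8]] [[424.5 169.7]
 [547.3  99.2]
 [758.6 159.2]
 [643.7 239.2]]
wrist holes [[312.  299.4]
 [196.3 324. ]
 [183.8 152.9]
 [323.1 153.1]]
```

View pics/x5.png

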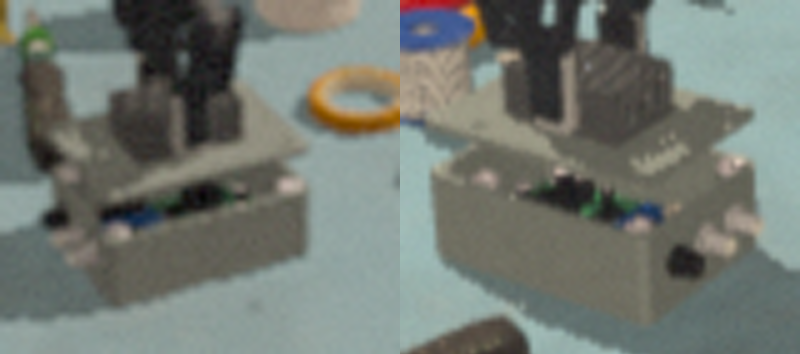

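play_rows --pt "0 -0.01 0.1 0 0 0 35" --pt "0 0 0.1 0 0 0 35" --pt "0 0 0.1 0 0 0 35" --pt "0 0 0.1 0 0 0 35" --pt "0 0 0 0 0 0 35"

```text
time_s: 10.2
position: [0.4906, 0.1097, 0.0681]
orientation: [[-0.992, -0.126, -0.002], [-0.126, 0.992, -0.001], [0.002, -0.0, -1.0]]
wrist_force: [-0.0, -0.2, -3.8]
width: 0.477
grip_force: 61.4
```

play_rows --pt "0 0 0.03 0 0 0 35" --pt "0 0 0.03 0 0 0 35" --pt "0 0 0 0 0 0 35" --pt "0 0 0 0 0 0 35" --pt "0 0 0 0 0 0 35"

```text
time_s: 10.62
position: [0.4913, 0.1099, 0.0668]
orientation: [[-0.992, -0.126, 0.0], [-0.126, 0.992, 0.0], [-0.0, 0.0, -1.0]]
wrist_force: [-0.2, 0.0, -3.8]
width: 0.48
grip_force: 61.4
```

```bash
python3 -c "
from go import *
go(.4914,.1098,.0626,97.23)"
```

```text
t 10.6167 pos [0.4913 0.1099 0.0668] yaw 97.26 tool units [-0.003 -0.002  0.105] rot units [0.002 0.002 0.007] F [-0.2  0.  -3.8] grip 61.4 w 0.48
```

play_rows --pt "0 0 0.02 0 0 0 35" --pt "0 0 0.02 0 0 0 35" --pt "0 0 0.02 0 0 0 35" --pt "0 0 0 0 0 0 35" --pt "0 0 0 0 0 0 35"

```text
time_s: 11.03
position: [0.4912, 0.1098, 0.0642]
orientation: [[-0.992, -0.126, -0.0], [-0.126, 0.992, -0.0], [0.0, -0.0, -1.0]]
wrist_force: [0.4, 0.3, -3.2]
width: 0.481
grip_force: 61.4
```

play_rows --pt "0 0 0.02 0 0 0 35" --pt "0 0 0.01 0 0 0 35" --pt "0 0 0.01 0 0 0 35" --pt "0 0 0 0 0 0 35" --pt "0 0 0 0 0 0 35"

```text
time_s: 11.45
position: [0.4912, 0.1098, 0.0627]
orientation: [[-0.992, -0.126, -0.0], [-0.126, 0.992, -0.0], [0.0, -0.0, -1.0]]
wrist_force: [0.2, 0.0, -3.0]
width: 0.48
grip_force: 61.4
```

play_rows --pt "0 0 0.01 0 0 0 35" --pt "0 0 0.01 0 0 0 35" --pt "0 0 0 0 0 0 35" --pt "0 0 0 0 0 0 35"

```text
time_s: 11.78
position: [0.4913, 0.1098, 0.0625]
orientation: [[-0.992, -0.126, 0.0], [-0.126, 0.992, 0.0], [-0.0, 0.0, -1.0]]
wrist_force: [-4.2, -0.5, 6.1]
width: 0.482
grip_force: 62.8
```

play_rows --pt "0 0 0.01 0 0 0 35" --pt "0 0 0.01 0 0 0 35" --pt "0 0 0 0 0 0 35" --pt "0 0 0 0 0 0 35"

```text
time_s: 12.12
position: [0.4913, 0.1098, 0.0625]
orientation: [[-0.992, -0.126, -0.0], [-0.126, 0.992, 0.001], [-0.0, 0.001, -1.0]]
wrist_force: [-5.6, -0.8, 16.6]
width: 0.479
grip_force: 64.1
```

play_rows --pt "0 0 0.01 0 0 0 35" --pt "0 0 0 0 0 0 35" --pt "0 0 0 0 0 0 35" --pt "0 0 0 0 0 0 35" --pt "0 0 0 0 0 0 35"

```text
time_s: 12.53
position: [0.4913, 0.1098, 0.0625]
orientation: [[-0.992, -0.126, -0.0], [-0.126, 0.992, 0.001], [-0.0, 0.001, -1.0]]
wrist_force: [-6.2, -0.5, 20.6]
width: 0.478
grip_force: 64.8
```

```bash
python3 -c "
from go import *
go(.4914,.1098,.0776,97.23);print(ctrl.get_state()['ft_torque'])
q,_,_=grab('side','s6');r,_,_=grab('scene','c6')
q=q[130:192,186:256];r=r[190:262,175:255]
f=lambda i:cv2.resize(i,(400,int(400*i.shape[0]/i.shape[1])),interpolation=cv2.INTER_CUBIC)[:354]
cv2.imwrite('pics/x6.png',np.hstack([f(q),f(r)]))"
```

```text
t 12.5333 pos [0.4913 0.1098 0.0625] yaw 97.25 tool units [-0.003 -0.    -0.378] rot units [0.014 0.001 0.004] F [-6.2 -0.5 20.6] grip 64.8 w 0.478
[-0.48117958  1.5754707   0.00339788]
```

View pics/x6.png

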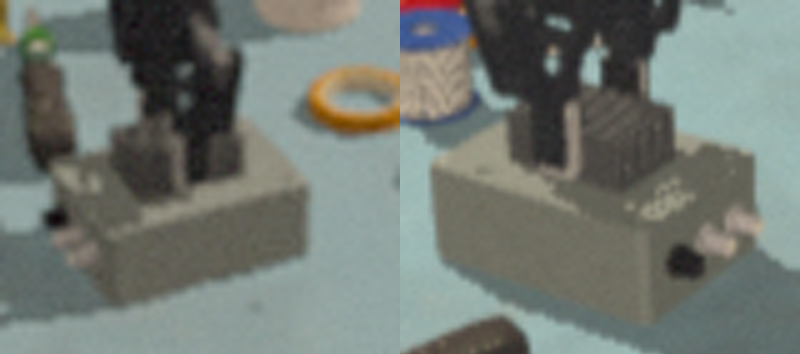

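play_rows --pt "0 0 -0.03 0 0 0 35" --pt "0 0 -0.03 0 0 0 35" --pt "0 0 -0.04 0 0 0 35" --pt "0 0 -0.06 0 0 0 35" --pt "0 0 -0.08 0 0 0 35"

```text
time_s: 13.05
position: [0.491, 0.1098, 0.0702]
orientation: [[-0.992, -0.126, -0.001], [-0.126, 0.992, -0.0], [0.001, -0.0, -1.0]]
wrist_force: [0.3, -0.1, -3.0]
width: 0.479
grip_force: 61.5
```

play_rows --pt "0 0 -0.08 0 0 0 35" --pt "0 0 -0.06 0 0 0 35" --pt "0 0 -0.04 0 0 0 35" --pt "0 0 0 0 0 0 35" --pt "0 0 0 0 0 0 35"

```text
time_s: 13.47
position: [0.4912, 0.1099, 0.0776]
orientation: [[-0.992, -0.126, 0.0], [-0.126, 0.992, 0.0], [-0.0, 0.0, -1.0]]
wrist_force: [-0.3, -0.2, -3.4]
width: 0.479
grip_force: 61.5
```

play_rows --pt "0 0 0 0 0 0 35" --pt "0 0 0 0 0 0 35" --pt "0 0 0 0 0 0 35" --pt "0 0 0 0 0 0 35" --pt "0 0 0 0 0 0 35"

```text
time_s: 13.88
position: [0.4911, 0.1098, 0.0774]
orientation: [[-0.992, -0.126, -0.0], [-0.126, 0.992, -0.0], [0.0, -0.0, -1.0]]
wrist_force: [0.2, -0.9, -3.6]
width: 0.483
grip_force: 61.5
```

play_rows --pt "0 0 0 0 0 0 35" --pt "0 0 0 0 0 0 35" --pt "0 0 0 0 0 0 35" --pt "0 0 0 0 0 0 35" --pt "0 0 0 0 0 0 35"

```text
time_s: 14.3
position: [0.4912, 0.1098, 0.0775]
orientation: [[-0.992, -0.126, -0.0], [-0.126, 0.992, 0.0], [0.0, 0.0, -1.0]]
wrist_force: [-0.4, -0.0, -4.2]
width: 0.479
grip_force: 61.5
```

```bash
python3 -c "
from go import *
go(.4914,.1098,.0776,97.23);print(ctrl.get_state()['qd'].round(2))
q,_,_=grab('side','s7');r,_,_=grab('scene','c7')
q=q[130:192,186:256];r=r[190:262,175:255]
f=lambda i:cv2.resize(i,(400,int(400*i.shape[0]/i.shape[1])),interpolation=cv2.INTER_CUBIC)[:354]
cv2.imwrite('pics/x7.png',np.hstack([f(q),f(r)]))"
```

```text
t 14.3 pos [0.4912 0.1098 0.0775] yaw 97.26 tool units [-0.005 -0.001 -0.003] rot units [ 0.    -0.     0.007] F [-0.4 -0.  -4.2] grip 61.5 w 0.479
[-0.    0.14 -0.09  0.07 -0.03 -0.01  0.05]
```

View pics/x7.png

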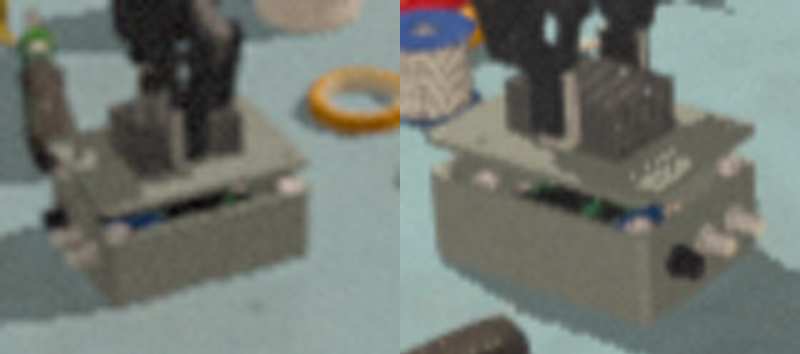

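The plate hovers level and in line with the rim in both views. In the side half its right corner is at (308,160), above the box corner at (306,180). In the scene half its left corner is at (428,140), above the box corner at (437,170). The box has not moved, so I am handing in.

```bash
python3 -c "
from rig import ctrl
print(ctrl.hand_in())"
```

```text
the job is handed in; nothing more can be done
None
```

I dry-fitted the cover on the box, landing flat on the rim at about 20 N, and handed in at 14 s with the gripper holding it level about 15 mm above the rim; the hand-in returned no verdict, so a pass is not confirmed.

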